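# Knock the rotor hub's split pin home

### The job

Take the mallet and knock the proud split pin - the thick, flat-topped one - down until it is flush with its boss on the mill's rotor hub, with a brisk blow or several rather than a slow push. Keep your hand off the pins' bosses, leave the slim pointed dowel standing as it is, and do not disturb the bottle, jar, brush or screwdriver round about. Then stand the mallet back upright on its head on the rubber pad and let go.

Things in the scene. Friction and masses are not known exactly. Their poses are not given: they have to be found in the camera images.
- mallet_grip (a point): Grip point of the mallet, in the middle of its wooden handle, 58 mm from the axis of the head. The mallet stands on one face of its head on the rubber pad with the handle level, 46 mm above the bench. Its z axis points up along the head, its x axis along the handle towards the head. Handle 22 mm wide (along y), 26 mm high, from 22 to 125 mm from the head's axis; mallet 0.27 to 0.43 kg, nearly all of it in the head.
- mallet_head (a point): Centre of the mallet's head: an upright cylinder, 44 mm in diameter at its white faces and 80 mm tall, so that each striking face lies 40 mm above or below this point. It is level with the handle's axis. Axes as for the grip point; z points up along the head.
- pad: Fixed black ribbed rubber pad, 200 mm long (its x) by 130 mm (its y) and 6 mm thick. Origin at the centre of its underside.
- hub: Fixed rotor hub: dark steel disc, 120 mm in diameter, on a black 136 mm square stand; disc top 40 mm above the bench, low centre spigot to 45 mm. Origin under its centre, on the bench. Three aluminium bosses stand on the disc, 40 mm from its centre and 69 mm from one another; which boss carries which pin changes. The third boss, not listed, has a split pin that is already flush and needs nothing.
- pin_seat: Boss of the proud split pin: aluminium, 36 mm wide at its foot, 32 mm at its flat top, 10 mm tall. Origin at the centre of its foot, 40 mm above the bench; the pin is upright on its axis and counts as part of it.
- pin_seat_top (a point): Centre of the flat top of that boss, 50 mm above the bench: the pin's flat top is flush when it is at this height.
- split_pin (a joint): How far the proud split pin is driven down, in m. Dark steel, 18 mm in diameter, flat top with a hole and slot. It stands (18 mm minus this value) above its boss: 0.018 is flush, 0.019 the end of travel; it starts at 0 to 0.004. Sprung: it resists with 7 to 9 N (more when fast) and stays wherever it is left. A blow is brisk if it drives the pin faster than 0.04 m/s; 0.1 to 0.2 is plenty.
- dowel_seat: Boss of the locating dowel, like the other in size; origin at the centre of its foot, 40 mm above the bench. The dowel is upright on its axis.
- dowel (a joint): How far the slim pointed dark steel dowel, 9 mm in diameter, has been pushed down, in m. At 0, where it starts and should stay, it stands 14 mm above its boss. It gives way at about 7 N.
- enzyme_bottle: Bystander: clear screw-cap bottle with a blue cap, 48 mm wide, 96 mm tall, upright. Origin at its foot.
- sample_jar: Bystander: clear sample jar with a white lid, 52 mm wide, 72 mm tall, upright. Origin at its foot.
- mill_brush: Bystander: cleaning brush, 189 mm long, 12 mm high, lying. Origin under its middle.
- screwdriver: Bystander: screwdriver, 179 mm long, 25 mm high, lying. Origin under its middle.
Things that resemble listed ones, but are neither listed nor needed, are in the scene too. Leave any orange look-alike of the part that bears mallet_grip alone.

How it is judged:
On the way, in this order (a step that is already met when the one before it is completed fails the run):
1. the mallet is lifted clear of the pad (height (world z) of mallet_head above 0.075 m), for 0.1 s.
2. the mallet strikes the split pin briskly (the pin moves faster than 0.04 m/s under it) (velocity of joint split_pin above 0.04 m/s and contact force between mallet and pin_seat above 0.5 N).
At the end, for the whole second after the job is handed in: The split pin is flush with its boss to within 2 mm, the pointed dowel is less than 2 mm lower than at the start, and the mallet stands still and released on its head face, upright within 0.1 rad, with the centre of its head over the rubber pad (value of joint split_pin above 0.016 m and value of joint dowel below 0.002 m and x of mallet_head in the frame of pad between -0.1 and 0.1 m and y of mallet_head in the frame of pad between -0.065 and 0.065 m and z of mallet_head in the frame of pad between 0.042 and 0.05 m and angle between mallet_head's own z axis and vertical below 0.1 rad and linear speed of mallet below 0.02 m/s); the robot touches nothing.
It fails at once if the pointed dowel is driven down by more than 3 mm (value of joint dowel above 0.003 m).
It fails at once if the hand or arm touches the bosses of the split pin or the dowel, or the pins in them (contact force between any of the fingers, the arm and pin_seat above 1 N or contact force between any of the fingers, the arm and dowel_seat above 1 N).
It fails at once if the bottle, jar, brush or screwdriver is shifted by more than 20 mm (distance of any of enzyme_bottle, sample_jar, mill_brush, screwdriver from where it was at the start of the episode above 0.02 m).
It also fails if it takes over 45 s, if anything falls off the work surface, if the arm or the gripper's body presses on something with over 40 N, if the wrist force passes 120 N, or if a joint passes its speed limit or range.

### The arm

A 7-joint arm with a two-finger parallel gripper is mounted at the origin on a cart in front of the work surface, level with it; the furniture and walls round the work are solid. World frame = base frame: x ahead of the robot, y to its left, z up, the work surface at z = 0. Lengths are in m, angles in rad, forces in N, time in s.
With the tool pointing down it reaches from about 0.4 to 0.85 m from the base axis. Payload 10.4 kg.
Tool frame: the origin (TCP) lies between the finger pads; the fingertips stand 19 mm ahead of it and the grasp point (between the pads) is the TCP (manip.tip_reach is the z of the fingertips in the tool frame, in m); z points along the fingers, y is the direction in which the jaws open and shut (so a half turn about z gives the same grasp; the last joint's range is limited). The gripper opens to 85 mm and grips with 20 to 120 N. Pads are 22 mm wide; open, the fingers measure 114 mm over their backs; the gripper's body (76 mm by 85 mm) begins 54 mm behind the grasp point. The pads swing forward as they close: fully open they stand 13 mm farther back than shut.
Start: joints at [1.143, 0.332, -0.065, 1.46, 0.022, 1.35, -0.088], TCP at [0.246, -0.574, 0.25] pointing down, gripper open.
Joint ranges: [-2.6, 2.6], [-0.5, 2.12], [-1.47, 1.34], [0.16, 2.42], [-1.27, 4.41], [0.06, 2.06], [-2.6, 2.6]. Speed limits (rad/s): [2.22, 2.22, 2.79, 2.79, 3.14, 3.14, 3.14].

### API

Orientations are given as a unit quaternion [x, y, z, w].
In Python, from workcell import sensors, cams, manip gives the robot as it stands.
- The arm moves only by the shell command python3 -m jog 'ROWS' [FORCE]. ROWS is JSON, a list of rows, each a list of 3 entries, a list of its own where there are three numbers: the shift along the world's x, y, z in m, then the turn, a rotation vector about the world's x, y, z in rad, then the opening in per cent of the stroke, from 0 (shut) to 100 (fully open). In form: [[[dx, dy, dz], [wx, wy, wz], grip], ...]. A call has 1 to 5 rows; each row shifts and turns the pose as measured when the row begins; what a row does not reach is not made up. A row lasts 1/8 s, in which the tool goes at most 62.5 mm and 10.7 degrees, less where a joint would pass 70% of its speed; a pose out of reach is approached as far as the arm can. A call with a gripper value outside its range is refused whole. The fingers move at their own pace and stop on an object; FORCE is the grip in N (left out, the last holds). Time passes only in rows, so rows that do not move let the fingers close. It gives the time, the measured TCP pose, the force and the opening at its end, in the units of the state.
- sensors.get_obs(): the state, without advancing time (a new reading comes with each control period).
- cams.camera(name): name is "scene" or "top"; returns (picture, depth): 384x512x3 uint8, red, green, blue; 384x512 float32, m along the optical axis (not along the pixel's ray), 0 where there is no reading.
- cams.camera_model(name): a dict with "intrinsics" (3x3 intrinsics, pixels), "view" (4x4, takes a point from world to camera coordinates). Camera axes: x right, y down, z forward; pixel columns grow to the right and rows downward; lengths in m; the calibration is good to about 2 mm. A picture is of the moment at which its call begins. camera_model takes no time and is no camera call.
- manip.hand_in(): hands the job in, once; it reports no verdict.
The state is a dict: "clock": time; "joint_pos": joint angles; "joint_velocities": joint speeds; "tau": joint torques, N m; "position": TCP position; "ee_rot": TCP orientation; "ft_force": force on the tool from outside, world axes, zero at the start; "torque": the same for the moment, N m; "grip_width": opening from 0.0 (shut) to 1.0 (fully open).
Only numpy, scipy, OpenCV 4.12 (cv2) and the standard library are available. Lean on these libraries where they do the work, as an engineer would, in place of code of your own. Each camera call takes 0.05 s, during which the arm holds its last target.

## Working session

There is one attempt and no reset: what is moved stays moved. The work goes in short steps, Python scripts to look and compute and a shell command to move; the robot and the scene stay as the last step left them, time stands still between calls to the robot, and variables do not carry over. Pictures are saved under pics/ and viewed, and the job is handed in when it is done.

```bash
ls; mkdir -p pics; python3 - <<'E'
from workcell import sensors,cams,manip
import cv2,numpy as np
print(sensors.get_obs())
for n in("scene","top"):
    p,d=cams.camera(n); np.savez(f"{n}0.npz",p=p,d=d)
    cv2.imwrite(f"pics/{n}0.png",cv2.resize(p[:,:,::-1],(800,600),interpolation=cv2.INTER_CUBIC))
    print(cams.camera_model(n))
E
```

```text
pics
{'clock': 0.0, 'joint_pos': array([ 1.14342901,  0.33287889, -0.06467513,  1.46097867,  0.02160445,
        1.34992234, -0.08849174]), 'joint_velocities': array([-1.15188285e-03, -8.24095770e-04,  1.21475589e-03,  7.07312350e-05,
        1.40302223e-04,  1.49417454e-04, -1.09615318e-04]), 'tau': array([ 1.03316877e-03, -6.25453591e+01,  4.93118924e-02, -3.91589892e+01,
        1.61150121e-02,  9.91568493e-03, -1.69283425e-05]), 'position': array([ 0.24596147, -0.57416329,  0.24949365]), 'ee_rot': array([ 9.79589208e-01,  2.01008527e-01, -1.90819836e-04, -7.21058577e-04]), 'ft_force': array([ 0.55638361, -0.30685292, -0.18116249]), 'torque': array([ 0.01960181, -0.02154947,  0.02100455]), 'grip_width': 0.9992317241057675}
{'intrinsics': array([[489.67067728,   0.        , 259.46439756],
       [  0.        , 489.67067728, 196.46471899],
       [  0.        ,   0.        ,   1.        ]]), 'view': array([[-0.71248318, -0.70149423,  0.01653988,  0.36443654],
       [-0.54898015,  0.54258947, -0.63578099,  0.38374432],
       [ 0.43702233, -0.46206332, -0.77169228,  1.4503659 ],
       [ 0.        ,  0.        ,  0.        ,  1.        ]])}
{'intrinsics': array([[487.90915943,   0.        , 258.3639686 ],
       [  0.        , 487.90915943, 185.17335291],
       [  0.        ,   0.        ,   1.        ]]), 'view': array([[-8.38800653e-02, -9.96322858e-01,  1.74613191e-02,
        -1.47987741e-03],
       [-7.82973036e-01,  5.50590082e-02, -6.19614179e-01,
         4.96870198e-01],
       [ 6.16374367e-01, -6.56450198e-02, -7.84712286e-01,
         1.68444308e+00],
       [ 0.00000000e+00,  0.00000000e+00,  0.00000000e+00,
         1.00000000e+00]])}
```

View pics/scene0.png

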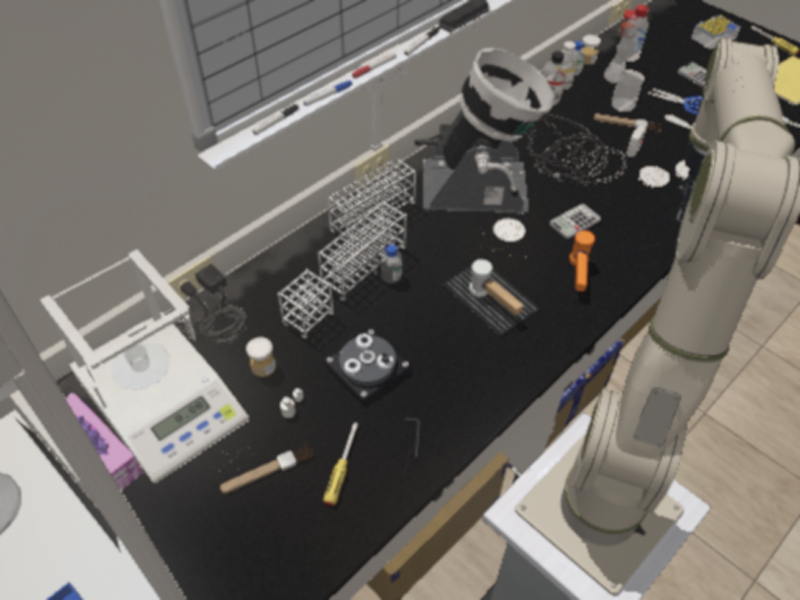

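View pics/top0.png

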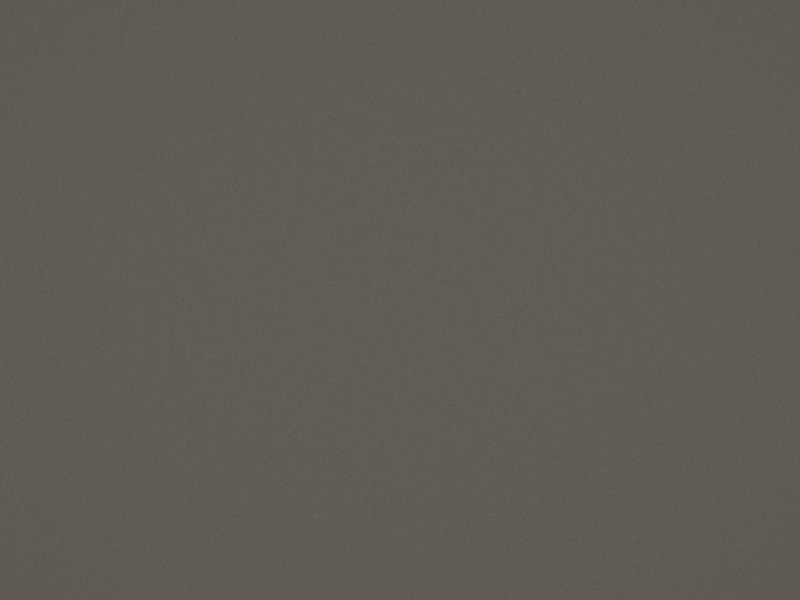

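The scene picture shows the mallet on its pad at about (490,285), the hub at (368,358), the orange look-alike at (582,260), the bottle at (391,263), the jar at (261,357), and the brush and screwdriver at the lower left. The top picture is a uniform grey, so I'll check whether something blocks it.

```bash
cat > h.py <<'E'
import numpy as np,cv2
from workcell import sensors,cams,manip
def cm(n):
    m=cams.camera_model(n); return np.array(m["intrinsics"]),np.array(m["view"])
def ray(n,u,v):
    K,V=cm(n); d=V[:3,:3].T@np.linalg.solve(K,[u,v,1.]); c=-V[:3,:3].T@V[:3,3]; return c,d
def onz(n,u,v,z):
    c,d=ray(n,u,v); return c+d*(z-c[2])/d[2]
def bp(n,u,v,dep):
    c,d=ray(n,u,v); return c+d*dep
def proj(n,p):
    K,V=cm(n); q=K@(V[:3,:3]@np.array(p)+V[:3,3]); return q[:2]/q[2]
def tri(n1,p1,n2,p2):
    c1,d1=ray(n1,*p1);c2,d2=ray(n2,*p2)
    A=np.stack([d1,-d2],1);s=np.linalg.lstsq(A,c2-c1,rcond=None)[0]
    a=c1+d1*s[0];b=c2+d2*s[1];return (a+b)/2,np.linalg.norm(a-b)
def crop(p,x0,y0,x1,y1,f,name):
    cv2.imwrite(name,cv2.resize(p[y0:y1,x0:x1,::-1],None,fx=f,fy=f,interpolation=cv2.INTER_CUBIC))
E
python3 - <<'E'
from h import *
d=np.load("top0.npz")["d"]; print(d.min(),d.max(),np.median(d))
for n in("scene","top"): print(n,ray(n,256,192))
p=np.load("scene0.npz")["p"]
crop(p,200,140,360,260,5,"pics/s0crop.png")
E
```

```text
0.0 0.09981533 0.067120075
scene (array([-0.16351936,  0.71759539,  1.35718577]), array([ 0.4470686 , -0.46204751, -0.76601237]))
top (array([-0.6493357 ,  0.08174368,  1.62969684]), array([ 0.6058257 , -0.06004737, -0.7934663 ]))
```

View pics/s0crop.png

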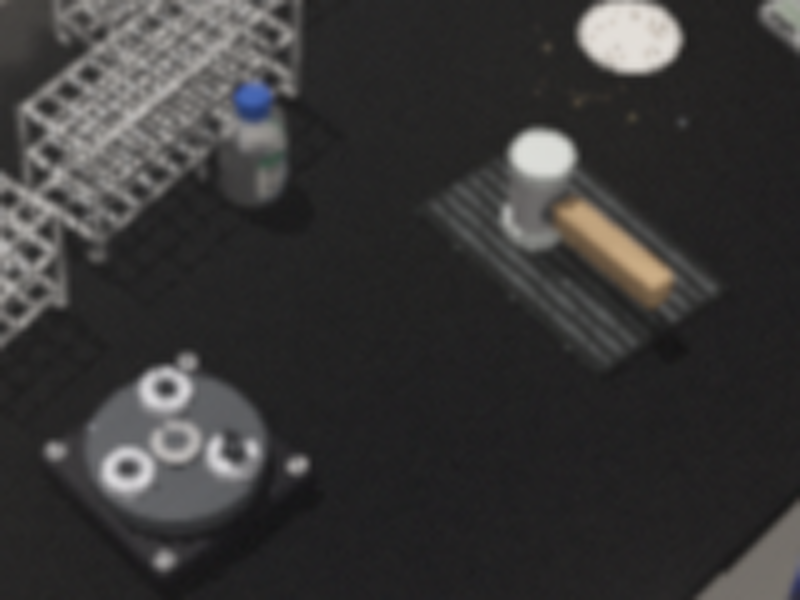

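```bash
python3 - <<'E'
from h import *
z=np.load("scene0.npz");p,d=z["p"],z["d"]
crop(p,208,205,264,257,11,"pics/s0hub.png")
crop(p,280,160,346,216,11,"pics/s0mal.png")
dd=d.copy()
for (u,v) in [(233,218),(226,234),(246,230),(235,228),(308,171),(322,186),(250,175),(300,200)]:
    print(u,v,d[v,u],bp("scene",u,v,d[v,u]).round(4))
# height map
V,U=np.mgrid[0:384,0:512]
K,M=cm("scene")
X=np.stack([(U-K[0,2])/K[0,0]*d,(V-K[1,2])/K[1,1]*d,d],-1)
W=(X-M[:3,3])@M[:3,:3]
np.save("W0.npy",W)
h=W[...,2]
hh=np.clip(h[200:260,205:270]*1000,0,90)/90*255
cv2.imwrite("pics/hmap.png",cv2.applyColorMap(cv2.resize(hh.astype(np.uint8),None,fx=10,fy=10,interpolation=cv2.INTER_NEAREST),cv2.COLORMAP_JET))
E
```

```text
233 218 1.6311699 [0.5728 0.0647 0.0514]
226 234 1.5915128 [0.5425 0.1247 0.0497]
246 230 1.5797881 [0.4984 0.0768 0.0686]
235 228 1.6147897 [0.5426 0.0845 0.0436]
308 171 1.7323247 [ 0.5207 -0.2522  0.0805]
322 186 1.7211795 [ 0.4523 -0.2519  0.056 ]
250 175 1.7799008 [ 0.6817 -0.123   0.0327]
300 200 1.7510247 [ 4.915e-01 -1.863e-01  3.000e-04]
```

View pics/s0hub.png

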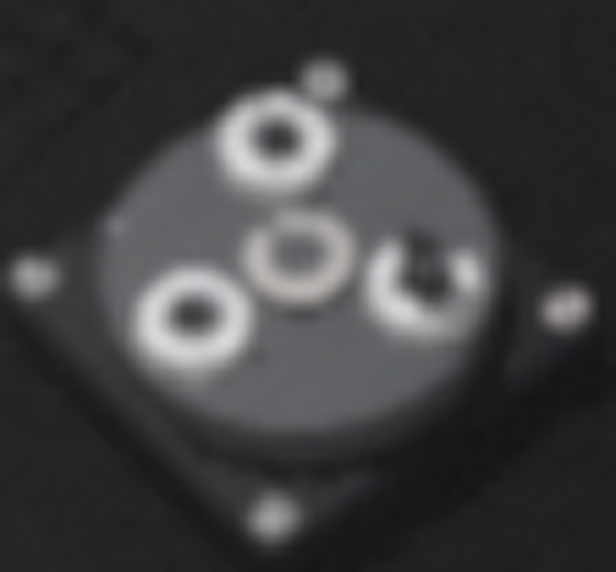

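View pics/hmap.png

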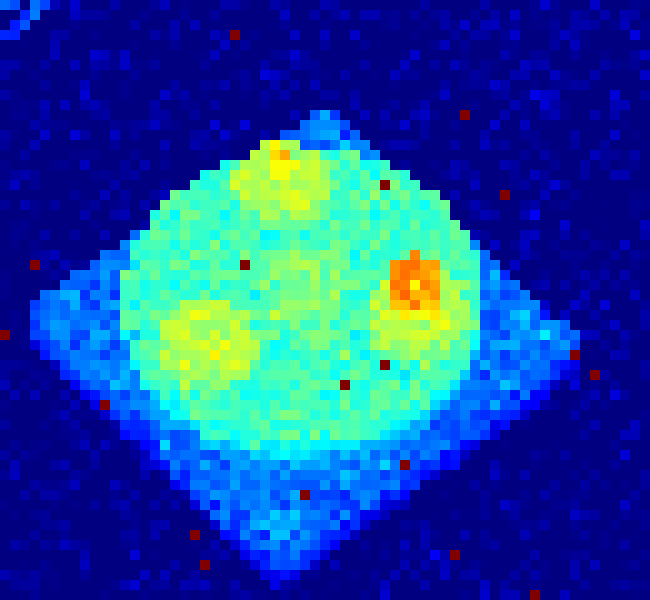

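View pics/s0mal.png

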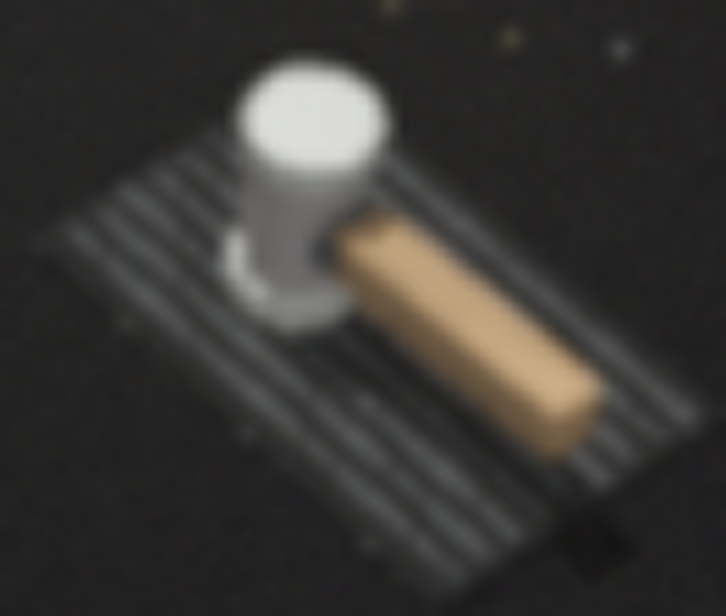

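The crop shows the thick proud pin on the right-hand boss at pixel (246,230), where the depth reads about 68 mm. The slim dowel is on the upper boss at (233,218), and the flush pin is on the lower-left boss at (226,234). The top camera is blocked less than 0.1 m in front of its lens, so I'll measure from the scene camera's rays and check heights with its depth.

```bash
python3 - <<'E'
from h import *
z=np.load("scene0.npz");p,d=z["p"],z["d"];W=np.load("W0.npy")
hsv=cv2.cvtColor(p,cv2.COLOR_RGB2HSV)
def roi(m,x0,y0,x1,y1):
    r=np.zeros_like(m);r[y0:y1,x0:x1]=m[y0:y1,x0:x1];return r
# mallet top face
m=roi(((p.min(-1)>150)).astype(np.uint8),295,160,322,180)
ys,xs=np.nonzero(m);print("face n",len(xs),xs.mean(),ys.mean())
zf=np.median(W[ys,xs,2]);print("face z depth",zf, onz("scene",xs.mean(),ys.mean(),.086).round(4), np.median(W[ys,xs],0).round(4))
e=cv2.fitEllipse(max(cv2.findContours(m,cv2.RETR_EXTERNAL,cv2.CHAIN_APPROX_NONE)[0],key=len));print(e,onz("scene",*e[0],.086).round(4))
# handle top
hs=hsv[...,0];m=roi(((hs>5)&(hs<25)&(hsv[...,1]>70)&(hsv[...,2]>150)).astype(np.uint8),305,175,345,205)
ys,xs=np.nonzero(m);P=W[ys,xs];print("handle n",len(xs),"z med",np.median(P[:,2]),np.percentile(P[:,2],[10,90]))
Q=np.array([onz("scene",u,v,.059)[:2] for u,v in zip(xs,ys)])
r=cv2.minAreaRect((Q*1000).astype(np.float32));print("rect mm",r,cv2.boxPoints(r).round(0).tolist())
# bosses
for n,(x0,y0,x1,y1),zz in [("up",(227,212,239,223),.05),("ll",(219,228,232,239),.05),("pin",(240,225,253,236),.05),("spig",(229,223,241,234),.045)]:
    m=roi((p.min(-1)>(135 if n!="spig" else 120)).astype(np.uint8),x0,y0,x1,y1)
    c=max(cv2.findContours(m,cv2.RETR_EXTERNAL,cv2.CHAIN_APPROX_NONE)[0],key=len)
    h=cv2.convexHull(c); e=cv2.fitEllipse(c)
    q=np.array([onz("scene",float(a),float(b),zz)[:2] for a,b in c[:,0]])
    (cx,cy),rr=cv2.minEnclosingCircle((q*1000).astype(np.float32))
    print(n,e,onz("scene",*e[0],zz).round(4),"mec",cx,cy,rr)
# pin top by depth
m=(W[...,2]>.062)&(W[...,2]<.075); m=roi(m.astype(np.uint8),238,220,256,238)
ys,xs=np.nonzero(m);print("pin px",len(xs),xs.mean(),ys.mean(),np.median(W[ys,xs],0),sorted(W[ys,xs,2].round(3)))
m=roi((W[...,2]>.054).astype(np.uint8),227,210,240,223);ys,xs=np.nonzero(m);print("dowel px",list(zip(xs,ys,W[ys,xs].round(3).tolist())))
# disc, bolts
for b in [(323,80),(33,279),(273,520),(567,307)]:
    u,v=(b[0]+.5)/11-.5+208,(b[1]+.5)/11-.5+205;print("bolt",onz("scene",u,v,.02).round(4),W[round(v),round(u),2].round(3))
E
```

```text
face n 96 307.9583333333333 170.67708333333334
face z depth 0.08503728349913736 [ 0.5188 -0.249   0.086 ] [ 0.5191 -0.2518  0.085 ]
((307.96014404296875, 170.6748504638672), (8.938227653503418, 11.711616516113281), 97.51889038085938) [ 0.5188 -0.2491  0.086 ]
handle n 120 z med 0.058265586507195155 [0.05380466 0.06161388]
rect mm ((441.5318603515625, -242.8596649169922), (21.483699798583984, 90.97331237792969), 84.00382232666016) [[395.0, -249.0], [486.0, -258.0], [488.0, -237.0], [397.0, -227.0]]
up ((232.6544189453125, 217.83428955078125), (8.243967056274414, 10.120485305786133), 83.20995330810547) [0.5748 0.0643 0.05  ] mec 575.0245361328125 64.0458755493164 18.322404861450195
ll ((225.49832153320312, 233.1540069580078), (8.869636535644531, 12.285209655761719), 55.532901763916016) [0.546  0.1237 0.05  ] mec 546.7181396484375 120.6253662109375 23.812788009643555
pin ((244.07305908203125, 231.48223876953125), (5.343109607696533, 8.46980094909668), 142.68121337890625) [0.5082 0.0762 0.05  ] mec 507.51702880859375 72.65885925292969 17.328115463256836
spig ((234.20359802246094, 228.192
[... 563 characters left out ...]
69), np.float64(0.069), np.float64(0.069), np.float64(0.07)]
dowel px [(np.int64(232), np.int64(214), [0.584, 0.058, 0.057]), (np.int64(232), np.int64(215), [0.58, 0.062, 0.059]), (np.int64(233), np.int64(215), [0.575, 0.062, 0.064]), (np.int64(232), np.int64(216), [0.579, 0.063, 0.056]), (np.int64(233), np.int64(216), [0.576, 0.061, 0.056]), (np.int64(234), np.int64(216), [0.574, 0.059, 0.056]), (np.int64(232), np.int64(217), [0.576, 0.066, 0.056]), (np.int64(233), np.int64(217), [0.573, 0.064, 0.056]), (np.int64(234), np.int64(219), [0.566, 0.067, 0.054])]
bolt [0.6003 0.0211 0.02  ] 0.024
bolt [0.6071 0.1365 0.02  ] 0.021
bolt [0.4927 0.1445 0.02  ] 0.026
bolt [0.4855 0.0287 0.02  ] 0.025
```

Measured positions:
- **Mallet head:** about (0.519,-0.250), with its top face at 85 to 86 mm.
- **Handle:** yaw about -5.5°.
- **Grip point:** about (0.461,-0.2445,0.046).
- **Proud pin:** about (0.508,0.068). The hub's equilateral boss layout and the depth agree on this.

I'll move above the grip point and turn by -0.5 rad.

```bash
python3 -m jog '[[[0.035,0.05,0],[0,0,-0.1],100],[[0.035,0.05,0],[0,0,-0.1],100],[[0.035,0.05,0],[0,0,-0.1],100],[[0.035,0.05,0],[0,0,-0.1],100],[[0.035,0.05,0],[0,0,-0.1],100]]' 110
```

```text
clock: 0.72
position: [0.4198, -0.3201, 0.2471]
ee_rot: [0.998, -0.06, -0.002, -0.002]
ft_force: [1.3, 0.6, 0.3]
grip_width: 0.997
```

```bash
python3 -m jog '[[[0.02,0.038,0],[0,0,0.02],100],[[0.021,0.038,0],[0,0,0],100],[[0,0,-0.05],[0,0,0],100],[[0,0,-0.05],[0,0,0],100],[[0,0,0],[0,0,0],100]]'; python3 - <<'E'
from h import *
from scipy.spatial.transform import Rotation as R
o=sensors.get_obs();print(o["position"].round(4),R.from_quat(o["ee_rot"]).as_matrix().round(3).tolist())
p,d=cams.camera("scene");crop(p,270,130,370,205,8,"pics/s1.png")
E
```

```text
clock: 1.35
position: [0.4646, -0.2349, 0.1449]
ee_rot: [0.999, -0.045, -0.001, -0.002]
ft_force: [0.1, -0.3, -0.0]
grip_width: 1.001
[ 0.4646 -0.2349  0.1449] [[0.996, -0.09, -0.002], [-0.09, -0.996, 0.005], [-0.002, -0.004, -1.0]]
```

View pics/s1.png

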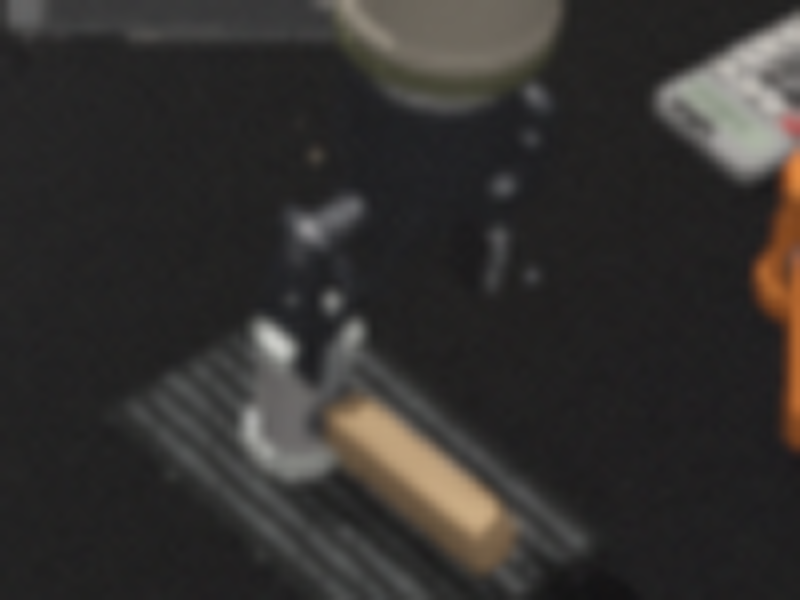

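The gripper straddles the handle, with the left finger at crop pixel (310,300) and the wooden handle at (425,480), and nothing has been disturbed. I'll correct y, then descend.

```bash
python3 -m jog '[[[-0.002,-0.007,-0.02],[0,0,0],100],[[-0.002,-0.003,-0.03],[0,0,0],100],[[0,0,-0.025],[0,0,0],100],[[0,0,-0.012],[0,0,0],100],[[0,0,0],[0,0,0],100]]'
```

```text
clock: 2.02
position: [0.4679, -0.2507, 0.0701]
ee_rot: [0.999, -0.047, 0.008, 0.002]
ft_force: [0.6, -0.3, -0.2]
grip_width: 1.0
```

```bash
python3 -m jog '[[[-0.004,0.003,-0.01],[0.005,0.015,0],100],[[-0.003,0.003,-0.008],[0,0,0],100],[[0,0,0],[0,0,0],100]]'; python3 - <<'E'
from h import *
from scipy.spatial.transform import Rotation as R
o=sensors.get_obs();print(o["position"].round(4),R.from_quat(o["ee_rot"]).as_matrix().round(3).tolist(),o["joint_pos"].round(3),o["joint_velocities"].round(3))
E
```

```text
clock: 2.4
position: [0.4618, -0.2449, 0.0535]
ee_rot: [0.999, -0.047, 0.001, 0.001]
ft_force: [0.2, 1.2, -0.2]
grip_width: 1.003
[ 0.4618 -0.2449  0.0535] [[0.996, -0.094, 0.002], [-0.094, -0.996, -0.001], [0.002, 0.001, -1.0]] [ 0.648  0.33  -0.282  1.922  0.116  0.902 -1.356] [ 0.001 -0.005  0.001 -0.016 -0.001  0.004  0.002]
```

```bash
python3 -m jog '[[[0,0,-0.008],[0,0,0],100],[[0,0,0],[0,0,0],0],[[0,0,0],[0,0,0],0],[[0,0,0],[0,0,0],0],[[0,0,0],[0,0,0],0]]' 120; python3 -m jog '[[[0,0,0],[0,0,0],0],[[0,0,0],[0,0,0],0],[[0,0,0],[0,0,0],0]]'
```

```text
clock: 3.02
position: [0.4623, -0.2452, 0.0457]
ee_rot: [0.999, -0.047, 0.001, 0.001]
ft_force: [-1.0, 0.2, 1.7]
grip_width: 0.24
clock: 3.4
position: [0.4622, -0.2452, 0.0457]
ee_rot: [0.999, -0.047, 0.002, 0.001]
ft_force: [-0.1, 0.2, 1.8]
grip_width: 0.239
```

The grip closed at 0.24, about 20 mm, which fits the 22 mm handle. Next I'll lift and look.

```bash
python3 -m jog '[[[0,0,0.02],[0,0,0],0],[[0,0,0.03],[0,0,0],0],[[0,0,0.04],[0,0,0],0],[[0,0,0.03],[0,0,0],0],[[0,0,0],[0,0,0],0]]'; python3 - <<'E'
from h import *
p,d=cams.camera("scene");np.savez("s2.npz",p=p,d=d);crop(p,270,110,370,185,8,"pics/s2.png")
E
```

```text
clock: 4.03
position: [0.4587, -0.2435, 0.1654]
ee_rot: [0.999, -0.047, -0.003, -0.001]
ft_force: [0.7, 1.0, -5.0]
grip_width: 0.24
```

View pics/s2.png

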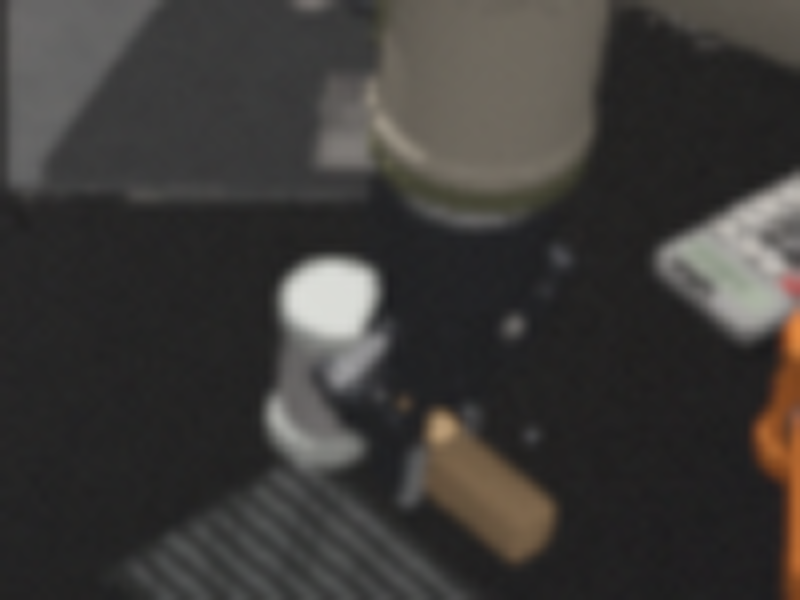

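The mallet hangs in the grip with its head upright at crop pixel (325,360), clear of the pad. I'll carry it over the hub at this height.

```bash
python3 -m jog '[[[0,0.03,0],[0,0,0],0],[[-0.002,0.05,0],[0,0,0],0],[[-0.002,0.05,0],[0,0,0],0],[[-0.002,0.05,0],[0,0,0],0],[[0,0.05,0],[0,0,0],0]]'; python3 -m jog '[[[0,0.04,0],[0,0,0],0],[[0,0.02,0],[0,0,0],0],[[0,0,0],[0,0,0],0]]'
```

```text
clock: 4.7
position: [0.445, -0.0099, 0.1535]
ee_rot: [0.999, -0.051, -0.011, -0.003]
ft_force: [0.1, 0.9, -4.1]
grip_width: 0.237
clock: 5.08
position: [0.4409, 0.0558, 0.148]
ee_rot: [0.999, -0.047, -0.015, -0.003]
ft_force: [1.0, -0.2, -4.4]
grip_width: 0.237
```

```bash
python3 -m jog '[[[0.005,0.01,0],[-0.007,-0.03,0],0],[[0.005,0.008,0],[0,0,0],0],[[0,0,0],[0,0,0],0],[[0,0,0],[0,0,0],0]]'; python3 - <<'E'
from h import *
from scipy.spatial.transform import Rotation as R
o=sensors.get_obs();print(o["position"].round(4),R.from_quat(o["ee_rot"]).as_matrix().round(3).tolist(),o["ft_force"],o["joint_pos"].round(3))
p,d=cams.camera("scene");np.savez("s3.npz",p=p,d=d);crop(p,200,170,300,245,8,"pics/s3.png")
hs=proj("scene",[.508,.069,.05]);print("pin px",hs,"pred face px",proj("scene",o["position"]+[.0566,-.0048,.04]))
E
```

```text
clock: 5.58
position: [0.4508, 0.0726, 0.146]
ee_rot: [0.999, -0.049, -0.0, -0.0]
ft_force: [0.0, 0.1, -4.0]
grip_width: 0.237
[0.4508 0.0726 0.146 ] [[0.995, -0.098, -0.001], [-0.098, -0.995, 0.0], [-0.001, -0.0, -1.0]] [ 0.01009351  0.11665224 -4.03910336] [ 0.308  0.094 -0.586  1.99   0.059  1.075 -1.973]
pin px [245.68402976 230.24603406] pred face px [245.88047997 204.22893106]
```

View pics/s3.png

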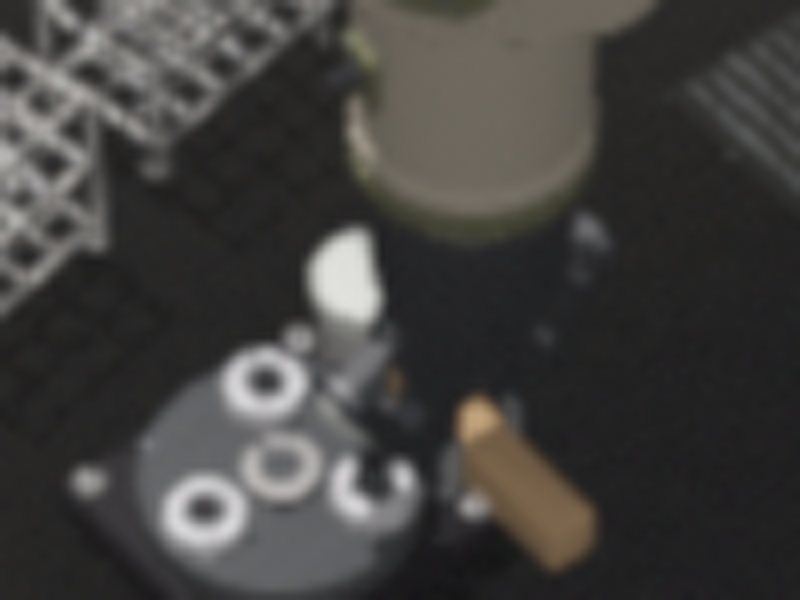

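The head hangs above the proud pin, with the face visible at crop pixel (345,275), but the handle at (530,480) looks steeper than before. I'll check the mallet's tilt from the depth data before striking.

```bash
cat >> h.py <<'E'
def world(d):
    V,U=np.mgrid[0:384,0:512];K,M=cm("scene")
    X=np.stack([(U-K[0,2])/K[0,0]*d,(V-K[1,2])/K[1,1]*d,d],-1)
    return (X-M[:3,3])@M[:3,:3]
def mallet(p,d,box):
    W=world(d);x0,y0,x1,y1=box;R=np.zeros(d.shape,bool);R[y0:y1,x0:x1]=True
    hsv=cv2.cvtColor(p,cv2.COLOR_RGB2HSV)
    wood=R&(hsv[...,0]>5)&(hsv[...,0]<25)&(hsv[...,1]>70)&(hsv[...,2]>90)&(d>0)
    return W,R,wood
E
python3 - <<'E'
from h import *
for f,fb,wb in [("scene0",(295,160,322,180),(305,175,345,205)),("s2",(300,138,320,155),(318,158,342,182)),("s3",(235,196,250,213),(255,215,278,244))]:
    z=np.load(f+".npz");p,d=z["p"],z["d"]
    W,R,_=mallet(p,d,fb); m=R&(p.min(-1)>165)&(d>0)
    P=W[m];c=np.median(P,0);P=P[np.linalg.norm(P-c,axis=1)<.035]
    A=np.c_[P[:,:2]-c[:2],np.ones(len(P))];s=np.linalg.lstsq(A,P[:,2],rcond=None)[0]
    print(f,"face",len(P),c.round(4),"slope",s.round(3))
    W,R,w=mallet(p,d,wb);P=W[w];c=np.median(P,0);P=P[np.linalg.norm(P-c,axis=1)<.06]
    c=P.mean(0);u,sv,vt=np.linalg.svd(P-c);print("  handle",len(P),c.round(4),"axis",(vt[0]*np.sign(vt[0,0])).round(3))
E
```

```text
scene0 face 80 [ 0.5201 -0.2522  0.085 ] slope [-0.024  0.071  0.085]
  handle 210 [ 0.4421 -0.2404  0.0539] axis [ 0.998 -0.062  0.032]
s2 face 79 [ 0.5184 -0.2455  0.2046] slope [-0.074 -0.015  0.205]
  handle 150 [ 0.4213 -0.234   0.1747] axis [ 0.981 -0.16   0.109]
s3 face 61 [0.5153 0.0747 0.1844] slope [-0.008  0.019  0.185]
  handle 168 [0.4143 0.081  0.1564] axis [ 0.983 -0.156  0.092]
```

Depth says the mallet is level to within about 0.05 rad and its face is at the expected height, so the apparent tilt is perspective. I'll shift slightly and strike.

```bash
python3 -m jog '[[[-0.003,-0.002,-0.01],[0,0,0],0],[[0,0,-0.018],[0,0,0],0],[[0,0,-0.02],[0,0,0],0],[[0,0,0],[0,0,0],0]]'; python3 - <<'E'
from h import *
o=sensors.get_obs();print(o["position"].round(4),o["ft_force"].round(2),o["ee_rot"].round(4))
E
```

```text
clock: 6.12
position: [0.4475, 0.0691, 0.096]
ee_rot: [0.999, -0.05, 0.0, 0.0]
ft_force: [0.3, -0.3, -4.0]
grip_width: 0.239
[0.4475 0.0691 0.096 ] [ 0.26 -0.3  -3.99] [ 9.988e-01 -4.990e-02  2.000e-04  1.000e-04]
```

```bash
python3 -m jog '[[[0,0,0.02],[0,0,0],0],[[0,0,0.03],[0,0,0],0],[[0,0,0.0],[0,0,0],0]]'; python3 - <<'E'
from h import *
o=sensors.get_obs();print(o["position"].round(4),o["ft_force"].round(2),o["ee_rot"].round(4))
p,d=cams.camera("scene");np.savez("s4.npz",p=p,d=d);crop(p,200,170,300,245,8,"pics/s4.png")
W=world(d);print((W[222:236,240:254,2]*1000).round(0).astype(int))
E
```

```text
clock: 6.5
position: [0.4464, 0.0684, 0.1473]
ee_rot: [0.999, -0.05, -0.001, 0.0]
ft_force: [1.3, 0.6, -4.0]
grip_width: 0.237
[0.4464 0.0684 0.1473] [ 1.33  0.57 -3.97] [ 9.987e-01 -5.030e-02 -8.000e-04  2.000e-04]
[[ 38  39  38 114 112 220 221 217 215 209 206 205 184 182]
 [ 38  39  38  39 106 110 217 212 207 201 204 198 198 182]
 [ 36  36  44  41  42 110 116 113 203 203 199 196 191 187]
 [ 49  42  41  38  33  39  45  37  39 196 190 187 187 181]
 [ 44  36  40  41  40  42  42  36  37  42 188 187 182 183]
 [ 36  41  39  44  48  53  52  54  45  50  36  43 177 179]
 [ 36  37  43  45  51  52  53  54  55  48  51  41  41 139]
 [ 38  43  51  55  49  52  61  53  56  42  55  37  43  19]
 [ 44  43  51  46  55  56  58  52  54  45  49  43  40  16]
 [ 41  43  49  51  52  56  53  56  49  50  55  49  41  22]
 [ 38  37  47  46  47  52  50  53  50  53  50  47  44  21]
 [ 37  34  48  44  49  52  49  48  53  47  48  48  41  24]
 [ 38  42  40  39  43  51  51  45  52  51  42  39  40  17]
 [ 39  43  44  35  45  45  47  47  44  41  41  41  27  24]]
```

View pics/s4.png

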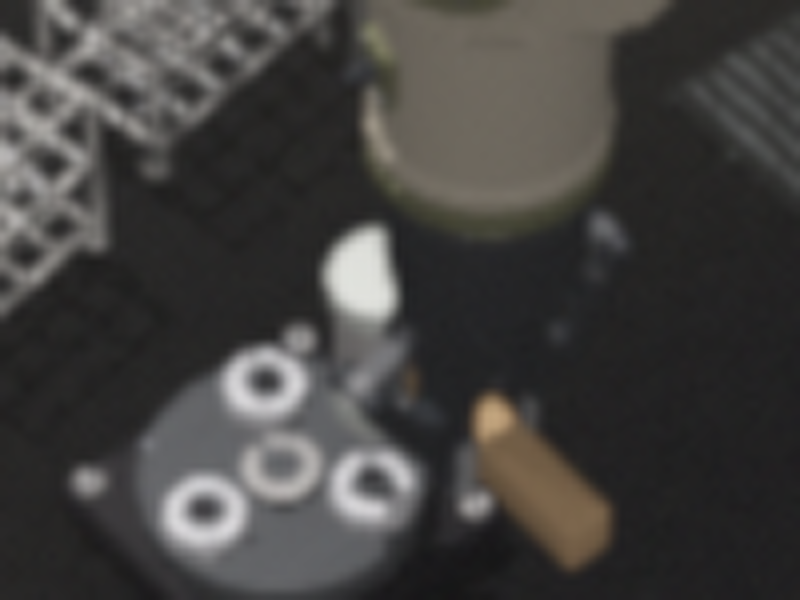

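The pin is now mostly down, with its top at about 55 mm by depth, at crop pixel (372,483). The dowel boss at (265,382) looks unchanged. A second blow follows.

```bash
python3 -m jog '[[[0.002,0.003,-0.012],[0,0,0],0],[[0,0,-0.022],[0,0,0],0],[[0,0,-0.023],[0,0,0],0],[[0,0,0],[0,0,0],0]]'; python3 - <<'E'
from h import *
o=sensors.get_obs();print(o["position"].round(4),o["ft_force"].round(2),o["ee_rot"].round(4))
E
```

```text
clock: 7.05
position: [0.4457, 0.0712, 0.0829]
ee_rot: [0.999, -0.05, -0.004, 0.001]
ft_force: [0.1, -1.6, 2.9]
grip_width: 0.241
[0.4457 0.0712 0.0829] [ 0.13 -1.57  2.9 ] [ 9.987e-01 -5.040e-02 -4.000e-03  8.000e-04]
```

```bash
python3 -m jog '[[[0,0,0.02],[0,0,0],0],[[0,0,0.03],[0,0,0],0],[[0,0,0.02],[0,0,0],0],[[0,0,0.0],[0,0,0],0]]'; python3 - <<'E'
from h import *
o=sensors.get_obs();print(o["position"].round(4),o["ft_force"].round(2),o["ee_rot"].round(4))
p,d=cams.camera("scene");np.savez("s5.npz",p=p,d=d);crop(p,200,160,300,235,8,"pics/s5.png")
W=world(d);print((W[224:236,240:254,2]*1000).round(0).astype(int)); print((W[228:240,219:233,2]*1000).round(0).astype(int))
W,R,_=mallet(p,d,(235,185,252,208)); m=R&(p.min(-1)>165)&(d>0)
P=W[m];c=np.median(P,0);P=P[np.linalg.norm(P-c,axis=1)<.035]
A=np.c_[P[:,:2]-c[:2],np.ones(len(P))];s=np.linalg.lstsq(A,P[:,2],rcond=None)[0];print("face",len(P),c.round(4),s.round(3))
W,R,w=mallet(p,d,(255,205,282,242));P=W[w];c=np.median(P,0);P=P[np.linalg.norm(P-c,axis=1)<.06]
c=P.mean(0);u,sv,vt=np.linalg.svd(P-c);print("  handle",len(P),c.round(4),"axis",(vt[0]*np.sign(vt[0,0])).round(3))
E
```

```text
clock: 7.55
position: [0.442, 0.0716, 0.1467]
ee_rot: [0.999, -0.05, -0.01, 0.001]
ft_force: [0.2, -0.9, -4.6]
grip_width: 0.238
[0.442  0.0716 0.1467] [ 0.18 -0.89 -4.56] [ 9.987e-01 -4.990e-02 -9.500e-03  8.000e-04]
[[ 42  39  42  48  38 117 221 214 213 209 205 204 203 184]
 [ 40  38  40  36  37  37  40 208 209 203 202 197 202 189]
 [ 37  39  40  34  38  36  44  43  39 197 195 196 186 189]
 [ 40  44  37  34  47  50  50  47  50  49 192 185 181 186]
 [ 39  40  37  49  51  47  52  48  47  48  45 184 181 177]
 [ 35  40  51  47  49  48  53  51  52  49  49  41  41 145]
 [ 32  41  52  48  49  49  45  45  51  47  47  52  37  17]
 [ 40  41  50  49  50  50  54  49  56  44  54  45  41  23]
 [ 41  38  49  51  54  49  50  47  54  50  54  45  41  23]
 [ 41  40  48  47  50  52  48  54  53  57  50  43  35  26]
 [ 43  42  42  45  40  46  50  48  47  43  46  42  37  22]
 [ 33  39  38  42  46  51  46  44  47  41  42  45  29  22]]
[[42 44 36 39 38 42 39 35 36 44 40 40 43 45]
 [40 38 40 39 39 40 42 37 36 42 37 37 43 45]
 [39 41 42 40 53 49 56 48 53 42 38 43 46 39]
 [38 43 36 52 52 53 52 56 49 50 50 34 32 42]
 [36 40 51 49 55 57 47 53 51 48 49 35 33 42]
 [35 44 53 52 52 50 55 52 52 45 50 48 39 41]
 [38 37 52 46 50 47 48 50 44 52 48 49 43 45]
 [46 49 48 50 51 49 49 41 44 50 49 42 42 38]
 [40 44 50 54 47 49 49 46 55 49 53 45 45 38]
 [38 38 38 47 54 47 53 48 44 44 45 41 38 35]
 [32 35 41 40 45 43 49 46 40 36 40 39 41 39]
 [25 28 40 41 45 42 46 38 41 44 40 37 47 40]]
face 36 [0.5051 0.0761 0.1951] [ 0.024 -0.034  0.195]
  handle 175 [0.4054 0.0793 0.1553] axis [ 0.968 -0.124  0.216]
```

View pics/s5.png

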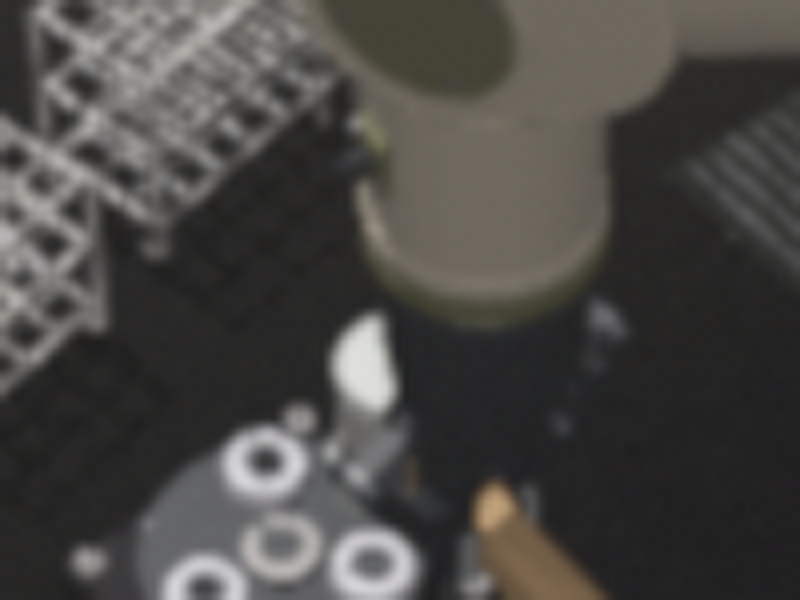

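The second blow left the pin looking flush: the ring at crop pixel (373,565) now matches the flush boss. The mallet has pitched head-up in the grip by about 0.13 rad. I'll average several depth frames to check the flushness.

```bash
python3 - <<'E'
from h import *
ds=[];
for i in range(12):
    p,d=cams.camera("scene");ds.append(np.where(d>0,d,np.nan))
d=np.nanmedian(ds,0);np.savez("s6.npz",p=p,d=d);W=world(d)
for n,c in [("pin",(.508,.069)),("flush",(.547,.1245)),("dowel",(.576,.0635))]:
    D=np.linalg.norm(W[...,:2]-np.array(c),axis=-1)
    z=W[...,2]; ok=(z>.03)&(z<.08)
    print(n,"in7",z[ok&(D<.007)].mean().round(5),(ok&(D<.007)).sum(),"ring10-15",z[ok&(D>.010)&(D<.015)].mean().round(5),"max",z[ok&(D<.012)].max().round(4))
print((W[225:236,240:254,2]*1000).round(0).astype(int))
print(sensors.get_obs()["position"].round(4))
E
```

```text
pin in7 0.04952 13 ring10-15 0.04911 max 0.052
flush in7 0.05038 14 ring10-15 0.04936 max 0.053
dowel in7 0.05388 14 ring10-15 0.04947 max 0.0625
[[ 41  40  39  41  40  39  38 210 208 203 201 199 195 191]
 [ 40  38  39  40  40  39  40  39  42 198 197 192 190 186]
 [ 40  38  38  39  46  48  49  49  51  47 191 189 186 183]
 [ 38  41  40  48  50  50  52  50  51  47  49 183 180 179]
 [ 39  39  50  50  49  51  49  51  50  50  49  39  42 158]
 [ 38  39  49  50  50  49  51  48  48  50  51  49  40  24]
 [ 40  43  51  50  50  47  49  51  50  50  49  48  40  19]
 [ 40  42  50  49  50  48  49  50  50  50  50  45  40  22]
 [ 40  39  47  49  49  50  48  51  51  49  50  43  35  21]
 [ 40  39  43  46  48  50  51  47  48  45  43  39  35  22]
 [ 41  40  41  41  44  45  46  45  44  43  40  40  25  23]]
[0.4418 0.0714 0.1473]
```

The pin reads 49.5 mm against 49.1 mm for its boss ring, so it is flush, and the dowel still stands at about 62.5 mm. Now I'll carry the mallet back and level it as I go.

```bash
python3 -m jog '[[[0.004,-0.03,0.005],[0.004,0.04,0],0],[[0.006,-0.05,0.003],[0.004,0.04,0],0],[[0.004,-0.05,0.003],[0.004,0.04,0],0],[[0.004,-0.05,0],[0,0,0],0],[[0.002,-0.05,0],[0,0,0],0]]';  python3 -m jog '[[[0,-0.04,0],[0,0,0],0],[[0,-0.025,0],[0,0,0],0],[[0,0,0],[0,0,0],0]]'; python3 - <<'E'
from h import *
from scipy.spatial.transform import Rotation as R
o=sensors.get_obs();print(o["position"].round(4),R.from_quat(o["ee_rot"]).as_matrix().round(3).tolist())
c=[onz("scene",u,v,.006) for u,v in [(284.5,181.8),(344.5,197.7),(320,214.5)]];print(np.round(c,3))
ds=[]
for i in range(6):
    p,d=cams.camera("scene");ds.append(np.where(d>0,d,np.nan))
d=np.nanmedian(ds,0);np.savez("s7.npz",p=p,d=d);crop(p,270,110,370,185,8,"pics/s7.png")
E
```

```text
clock: 8.82
position: [0.4628, -0.1611, 0.1596]
ee_rot: [0.997, -0.045, -0.07, -0.003]
ft_force: [1.2, -0.1, -3.5]
grip_width: 0.242
clock: 9.2
position: [0.4618, -0.2334, 0.1591]
ee_rot: [0.996, -0.049, -0.07, -0.002]
ft_force: [-0.1, 0.2, -4.0]
grip_width: 0.242
[ 0.4618 -0.2334  0.1591] [[0.985, -0.097, -0.139], [-0.097, -0.995, 0.011], [-0.139, 0.003, -0.99]]
[[ 0.586 -0.207  0.006]
 [ 0.384 -0.304  0.006]
 [ 0.397 -0.183  0.006]]
```

View pics/s7.png

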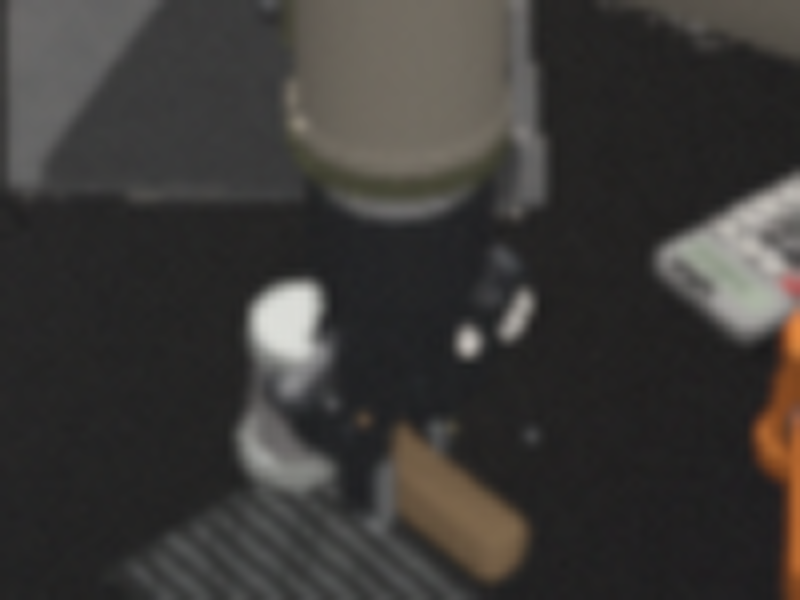

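The mallet is back over the pad, with the head at crop pixel (285,390) looking near level. I'll measure its tilt against the earlier level view.

```bash
python3 - <<'E'
from h import *
for f,fb,wb in [("s2",(300,138,322,155),(322,158,342,182)),("s7",(297,143,314,158),(318,160,338,184))]:
    z=np.load(f+".npz");p,d=z["p"],np.nan_to_num(z["d"])
    W,R,_=mallet(p,d,fb); m=R&(p.min(-1)>175)&(d>0)
    P=W[m];c=np.median(P,0);P=P[(np.linalg.norm(P-c,axis=1)<.035)&(abs(P[:,2]-c[2])<.012)]
    A=np.c_[P[:,:2]-c[:2],np.ones(len(P))];s=np.linalg.lstsq(A,P[:,2],rcond=None)[0]
    print(f,"face",len(P),c.round(4),"slope",s.round(3))
    W,R,w=mallet(p,d,wb);P=W[w];c=np.median(P,0);P=P[np.linalg.norm(P-c,axis=1)<.06]
    c=P.mean(0);u,sv,vt=np.linalg.svd(P-c);print("  handle",len(P),c.round(4),"axis",(vt[0]*np.sign(vt[0,0])).round(3))
E
```

```text
s2 face 77 [ 0.5185 -0.2455  0.2045] slope [-0.069 -0.01   0.205]
  handle 150 [ 0.4213 -0.234   0.1747] axis [ 0.981 -0.16   0.109]
s7 face 50 [ 0.5273 -0.2282  0.1986] slope [-0.05  -0.003  0.199]
  handle 144 [ 0.4239 -0.221   0.169 ] axis [ 0.99  -0.123  0.068]
```

The face height and slope match the level view to within a few hundredths of a radian. I'll descend to the pad.

```bash
python3 -m jog '[[[-0.004,-0.006,-0.02],[0,0,0],0],[[-0.002,-0.005,-0.03],[0,0,0],0],[[0,0,-0.025],[0,0,0],0],[[0,0,-0.01],[0,0,0],0],[[0,0,0],[0,0,0],0]]'
```

```text
clock: 10.12
position: [0.4582, -0.2383, 0.0739]
ee_rot: [0.997, -0.043, -0.068, -0.002]
ft_force: [0.4, 0.2, -2.9]
grip_width: 0.24
```

```bash
python3 -m jog '[[[-0.003,-0.004,-0.01],[0,0,0],0],[[0,-0.003,-0.008],[0,0,0],0],[[0,0,0],[0,0,0],0]]';python3 -m jog '[[[0,0,-0.004],[0,0,0],0],[[0,0,0],[0,0,0],0]]'
```

```text
clock: 10.5
position: [0.4561, -0.2463, 0.0565]
ee_rot: [0.997, -0.043, -0.067, -0.001]
ft_force: [-0.2, -0.6, -3.9]
grip_width: 0.241
clock: 10.75
position: [0.4564, -0.2464, 0.0526]
ee_rot: [0.997, -0.043, -0.066, -0.001]
ft_force: [-0.7, 0.5, -4.2]
grip_width: 0.237
```

```bash
python3 -m jog '[[[0,0,-0.003],[0,0,0],0],[[0,0,0],[0,0,0],0]]';python3 -m jog '[[[0,0,-0.002],[0,0,0],0],[[0,0,0],[0,0,0],0]]'; python3 -m jog '[[[0,0,-0.0015],[0,0,0],0],[[0,0,0],[0,0,0],0]]'
```

```text
clock: 11.0
position: [0.4565, -0.2463, 0.0496]
ee_rot: [0.997, -0.043, -0.066, -0.001]
ft_force: [-0.5, -0.1, -3.8]
grip_width: 0.241
clock: 11.25
position: [0.4567, -0.2463, 0.0476]
ee_rot: [0.997, -0.043, -0.066, -0.001]
ft_force: [0.1, -0.3, -4.2]
grip_width: 0.24
clock: 11.5
position: [0.4567, -0.2463, 0.046]
ee_rot: [0.997, -0.043, -0.066, -0.001]
ft_force: [0.8, 0.3, -2.6]
grip_width: 0.24
```

Contact is starting: the force went from -4 to -2.6 N. I'll press a little more so the face seats flat.

```bash
python3 -m jog '[[[0,0,-0.0015],[0,0,0],0],[[0,0,0],[0,0,0],0]]'; python3 - <<'E'
from h import *
ds=[]
for i in range(4):
    p,d=cams.camera("scene");ds.append(np.where(d>0,d,np.nan))
d=np.nan_to_num(np.nanmedian(ds,0));crop(p,270,140,370,215,8,"pics/s8.png")
W,R,_=mallet(p,d,(290,160,320,182)); m=R&(p.min(-1)>175)&(d>0)
P=W[m];c=np.median(P,0);P=P[(np.linalg.norm(P-c,axis=1)<.035)&(abs(P[:,2]-c[2])<.012)]
A=np.c_[P[:,:2]-c[:2],np.ones(len(P))];s=np.linalg.lstsq(A,P[:,2],rcond=None)[0]
print("face",len(P),c.round(4),"slope",s.round(3));print(sensors.get_obs()["ft_force"])
E
```

```text
clock: 11.75
position: [0.4568, -0.2464, 0.0454]
ee_rot: [0.997, -0.043, -0.066, -0.001]
ft_force: [-1.5, 1.7, -0.0]
grip_width: 0.241
face 46 [ 0.5195 -0.2427  0.0858] slope [0.029 0.02  0.086]
[-2.6227381   0.95397484  3.40455385]
```

View pics/s8.png

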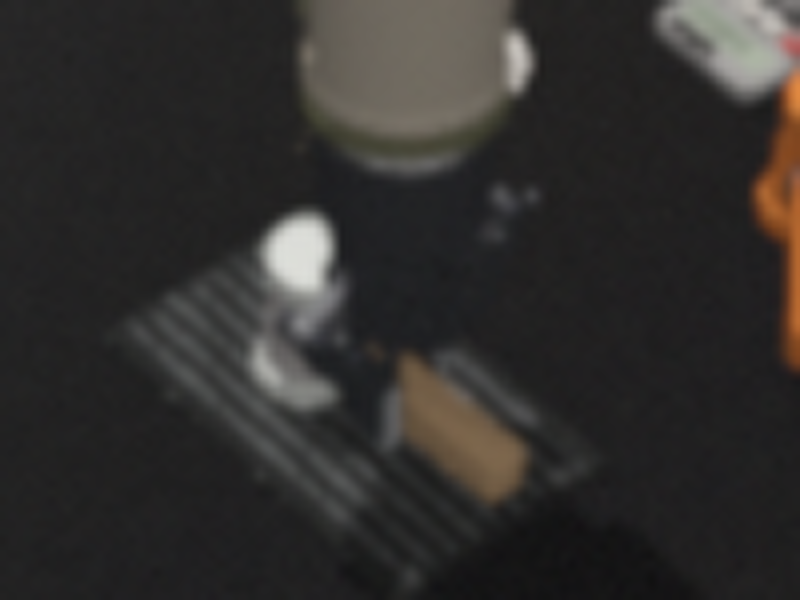

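The mallet is seated on the pad, with its face at 86 mm and the head at crop pixel (300,310). Releasing it now.

```bash
python3 -m jog '[[[0,0,0],[0,0,0],40],[[0,0,0],[0,0,0],80],[[0,0,0],[0,0,0],100],[[0,0,0],[0,0,0],100],[[0,0,0],[0,0,0],100]]';python3 -m jog '[[[0,0,0.015],[0,0,0],100],[[0,0,0.03],[0,0,0],100],[[0,0,0.05],[0,0,0],100],[[0,0,0.05],[0,0,0],100],[[0,0,0.05],[0,0,0],100]]'
```

```text
clock: 12.58
position: [0.4575, -0.2468, 0.0452]
ee_rot: [0.997, -0.043, -0.065, -0.0]
ft_force: [0.1, 0.3, -0.6]
grip_width: 0.997
clock: 13.2
position: [0.455, -0.2454, 0.2467]
ee_rot: [0.997, -0.043, -0.067, -0.002]
ft_force: [0.9, -0.9, -0.5]
grip_width: 1.003
```

```bash
python3 -m jog '[[[-0.03,-0.04,0.03],[0,0,0],100],[[-0.03,-0.05,0.02],[0,0,0],100],[[-0.02,-0.05,0],[0,0,0],100],[[0,0,0],[0,0,0],100]]'; python3 - <<'E'
from h import *
ds=[]
for i in range(8):
    p,d=cams.camera("scene");ds.append(np.where(d>0,d,np.nan))
d=np.nan_to_num(np.nanmedian(ds,0));crop(p,195,140,355,260,5,"pics/s9.png")
cv2.imwrite("pics/s9full.png",cv2.resize(p[:,:,::-1],(800,600),interpolation=cv2.INTER_CUBIC))
W,R,_=mallet(p,d,(290,160,322,180)); m=R&(p.min(-1)>150)&(d>0)
P=W[m];ys,xs=np.nonzero(m);print("face ray",onz("scene",xs.mean(),ys.mean(),.086).round(4))
c=np.median(P,0);P=P[(np.linalg.norm(P-c,axis=1)<.035)&(abs(P[:,2]-c[2])<.012)]
A=np.c_[P[:,:2]-c[:2],np.ones(len(P))];s=np.linalg.lstsq(A,P[:,2],rcond=None)[0]
print("face",len(P),c.round(4),"slope",s.round(3))
for n,q in [("pin",(.508,.069)),("flush",(.547,.1245)),("dowel",(.576,.0635))]:
    D=np.linalg.norm(W[...,:2]-np.array(q),axis=-1);z=W[...,2]; ok=(z>.03)&(z<.08)
    print(n,z[ok&(D<.007)].mean().round(4),z[ok&(D>.010)&(D<.015)].mean().round(4),z[ok&(D<.012)].max().round(4))
p0=np.load("scene0.npz")["p"].astype(int);df=np.abs(p.astype(int)-p0).max(-1)
print("diff px brush/screw/jar/bottle",[(df[y0:y1,x0:x1]>60).sum() for x0,y0,x1,y1 in [(135,280,205,320),(200,265,235,325),(153,210,180,245),(240,150,262,185)]])
E
```

```text
clock: 13.7
position: [0.3734, -0.3884, 0.3086]
ee_rot: [0.997, -0.042, -0.062, 0.002]
ft_force: [-0.1, 0.6, -0.4]
grip_width: 1.001
face ray [ 0.5126 -0.2482  0.086 ]
face 92 [ 0.5131 -0.2499  0.0853] slope [ 0.009 -0.016  0.085]
pin 0.0498 0.0495 0.0524
flush 0.05 0.0495 0.0522
dowel 0.0534 0.0491 0.0618
diff px brush/screw/jar/bottle [np.int64(0), np.int64(0), np.int64(0), np.int64(0)]
```

View pics/s9.png

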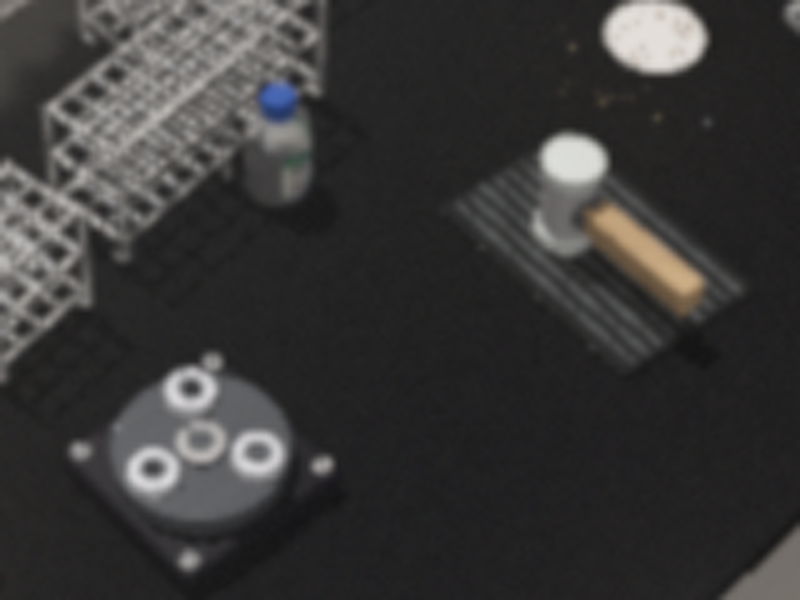

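The picture shows the mallet upright and released on the pad, with the head at crop pixel (572,195). The pin at (258,455) is flush and looks like its flush neighbour at (152,470). The bottle, jar, brush and screwdriver have not moved. Handing in.

```bash
python3 - <<'E'
from workcell import manip
print(manip.hand_in())
E
```

```text
the job is handed in; nothing more can be done
None
```

I knocked the proud split pin flush with two brisk blows of the mallet. I then stood the mallet back on its head on the rubber pad, let go, and handed the job in at about 14 s of the 45 s allowed; no verdict came back.

**Last checks before handing in:**
- **Pin:** its top read 49.8 mm against 49.5 mm for its boss ring, so it is flush within the measurement.
- **Dowel:** still standing, about 62 mm in depth after both blows and 64 mm in the first picture. The two agree within depth noise.
- **Mallet:** upright to about 0.02 rad, with its head centre near (0.513, -0.248) over the pad and the gripper clear of it.
- **Bystanders:** no visible change at the bottle, jar, brush or screwdriver compared with the first picture.

**What disagreed or went wrong:**
- **Top camera:** it was blocked less than 0.1 m in front of its lens. I measured from the scene camera's rays and depth instead of two views.
- **Position offset:** camera and arm positions differed by about 3 mm, which I allowed for.
- **Second blow:** it went about 7 mm past flush and pitched the mallet roughly 0.13 rad in the grip. I levelled it again before putting it down.
- **Pin speed:** I could not measure it. I judged the blows brisk from the commanded speed, about 0.15 to 0.2 m/s.

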